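Sort brass standoffs into the fourth pocket of a click-stop parts carousel

ROBOT

A 7-joint arm with a two-finger parallel gripper is mounted at the origin on the work surface. World frame = base frame: x ahead of the robot, y to its left, z up, the work surface at z = 0. Lengths are in m, angles in rad, forces in N, time in s.
With the tool pointing down it reaches from about 0.425 to 0.825 m from the base axis. Payload 3.6 kg.
Tool frame: the origin (TCP) lies at the very end of the fingers, on their centre line; the grasp point (between the pads) lies 19 mm behind it; z points along the fingers, y is the direction in which the jaws open and shut (so a half turn about z gives the same grasp; the last joint's range is limited). The gripper opens to 93 mm and grips with 3 to 60 N. Pads are 15 mm wide; open, the fingers measure 128 mm over their backs; the gripper's body (75 mm by 188 mm) begins 65 mm behind the grasp point.
Start: joints at [1.169, 0.615, -0.013, 1.423, 0.008, 1.103, -0.04], TCP at [0.239, -0.605, 0.219] pointing down, gripper open.
Joint ranges: [-3.12, 3.12], [-0.3, 2.06], [-1.34, 1.32], [0.26, 2.42], [-1.36, 4.5], [0.01, 1.98], [-2.84, 2.84]. Speed limits (rad/s): [2.79, 2.79, 3.14, 3.14, 3.14, 3.14, 3.14].

INTERFACE

Orientations are given as a unit quaternion [x, y, z, w].
In Python, from station import env, effector, capture gives the robot as it stands. The module is installed in compiled form; this text tells all that it offers. Calls block until the motion is done:
- env.movep(position, orientation): joint-space move of the TCP to a pose.
- env.move_linear(position, orientation=None, max_speed=0.15): straight line of the TCP; orientation=None keeps the orientation; max_speed is the mean speed in m/s.
- env.goto_joints(angles): joint-space move.
- effector.gripper_to(opening): finger opening in m; the grip force is fixed at half the most; returns when the fingers have stopped.
- env.dwell(seconds).
- env.ik(position, orientation): joint angles nearest the present ones, or None.
- env.sense(): the state.
- capture(name): name is "scene" or "top"; returns a dict with "pixels" (384x512x3 uint8, red, green, blue), "camera_matrix" (3x3 intrinsics, pixels), "dist" ([k1, k2, p1, p2, k3] as OpenCV has them; the pictures are not rectified), "T" (4x4, takes a point from camera to world coordinates). Camera axes: x right, y up, looking along -z (the intrinsics and any distortion apply to the point x, -y, -z); pixel columns grow to the right and rows downward; lengths in m; the calibration is good to about 2 mm. A picture is of the moment at which its call begins. There is no depth.
A pose or a line that the arm cannot do raises env.PlanningError and nothing moves.
- env.sign_off(): hands the job in, once; it reports no verdict.
The state is a dict: "time": time; "joint_pos": joint angles; "dq": joint speeds; "effort": joint torques, N m; "eef_pos": TCP position; "orientation": TCP orientation; "contact_force": force on the tool from outside, world axes, zero at the start; "wrist_torque": the same for the moment, N m; "width": finger opening in m.
Only numpy, scipy, OpenCV 4.12 (cv2) and the standard library are available. Lean on these libraries where they do the work, as an engineer would, in place of code of your own. Each camera call takes 0.05 s, during which the arm holds its last target.

TASK

Gather all the brass standoffs lying on the blue mat into the aluminium scoop with the three already in it, leaving the dial alone meanwhile. Then turn the carousel's black dial back anticlockwise to its end stop and from there clockwise exactly four clicks, and pour the standoffs from the scoop through the orange funnel into the pocket below; any that miss must end up in that pocket too. Stand the empty scoop back upright in the middle of its black pad, leave the dial on the fourth click, and do not disturb the phone, screwdriver and pen cup.

Things in the scene. Friction and masses are not known exactly. Their poses are not given: they have to be found in the camera images.
- dial (a joint): Angle (rad) of the carousel's black dial: 0 at the anticlockwise end stop, growing CLOCKWISE seen from above; starts one to three clicks from 0. Click stops every 36 degrees (0.628 rad), up to 4.398, the other end. Leaving a stop takes up to 0.12 N m; half-way (18 degrees) it is pulled into the next stop. Let go, it settles on a stop.
- dial_grip (a point): Dial's grip, on its vertical axis in the middle of the carousel's cover, 87 mm above the table: an upright bar 46 mm long (along x, turns with the dial), 14 mm thick (y), 34 mm tall (top 15 mm above this point, foot 19 mm below, on a round flange 52 mm across just above the cover). z up.
- funnel (a point): Centre of the mouth of the orange funnel on the carousel's cover, 92 mm above the table. z up, y towards the dial's axis (94 mm away). Mouth about 80 mm along y (-42 to +38), along x 72 mm near the dial to 96 mm at the rim; it narrows to a throat of 53 mm by 34 to 68 mm at the cover, 59 mm above the table.
- pocket (a point): Point on the carousel's floor (6 mm above the table) below the throat, 85 mm from the dial's axis; axes as funnel. Carousel: fixed grey drum 250 mm across, ten pockets on a rotor turning with the dial, each 36 degrees wide, 34 to 121 mm from the axis, 48 mm deep. Only the pocket under the funnel can be reached; the one with a blue floor comes there at the fourth click.
- scoop_post (a point): Black grip post behind the back wall of the loose aluminium scoop: 24 mm (x) by 18 mm (y), up to 66 mm above the scoop's underside; point on its axis, 46 mm above the underside. Scoop axes: x from nose to post, y across, z up; nose at -x. Pinch the post across y.
- scoop_bowl (a point): Centre of the scoop's inner floor, 3 mm above its underside, 52 mm from the post along -x; same axes. Floor x -40 to +37 mm, 70 mm wide, walls 34 mm high. In front a ramp rises 6 mm and narrows to an open spout: lip at x = -77 mm, 42 mm wide, 6 mm above this point. Scoop about 130 g. Contents start to slide at about 30 degrees nose down; 60 to 75 empties it.
- pad_top (a point): Centre of the top of the scoop's black rubber pad, 170 mm by 120 mm, 3 mm thick, fixed on the table; the scoop starts on it, about centred. The pad and the mat may have changed places.
- mat_top (a point): Centre of the top of the blue work mat, 190 mm square, 3 mm thick, fixed; the loose standoffs start upright on it.
- phone: Opened phone, dark slab 146 by 70 by 7 mm; origin under its centre. Leave alone.
- pen_cup: Red pen cup with pens, 76 mm in diameter, 150 mm tall with pens; origin under its centre. Leave alone.
- driver: Screwdriver with yellow handle, 150 mm long; origin under its centre. Leave alone.
- standoff0 (a point): Brass hexagonal standoff, 10 mm across flats, 12 mm tall, 12 g; point at its centre, z along its axis, x towards an edge (the flats face 30, 90, 150.. degrees from x). Starts upright on the mat, or is absent.
- standoff1 (a point): Brass hexagonal standoff, 10 mm across flats, 12 mm tall, 12 g; point at its centre, z along its axis, x towards an edge (the flats face 30, 90, 150.. degrees from x). Starts upright on the mat, or is absent.
- standoff2 (a point): Brass hexagonal standoff, 10 mm across flats, 12 mm tall, 12 g; point at its centre, z along its axis, x towards an edge (the flats face 30, 90, 150.. degrees from x). Starts upright on the mat, or is absent.
- standoff3 (a point): Brass hexagonal standoff, 10 mm across flats, 12 mm tall, 12 g; point at its centre, z along its axis, x towards an edge (the flats face 30, 90, 150.. degrees from x). Starts upright on the mat, or is absent.
- standoff4 (a point): Brass hexagonal standoff, 10 mm across flats, 12 mm tall, 12 g; point at its centre, z along its axis, x towards an edge (the flats face 30, 90, 150.. degrees from x). Starts upright on the mat, or is absent.
- standoff5 (a point): Brass hexagonal standoff, 10 mm across flats, 12 mm tall, 12 g; point at its centre, z along its axis, x towards an edge (the flats face 30, 90, 150.. degrees from x). Starts in the scoop.
- standoff6 (a point): Brass hexagonal standoff, 10 mm across flats, 12 mm tall, 12 g; point at its centre, z along its axis, x towards an edge (the flats face 30, 90, 150.. degrees from x). Starts in the scoop.
- standoff7 (a point): Brass hexagonal standoff, 10 mm across flats, 12 mm tall, 12 g; point at its centre, z along its axis, x towards an edge (the flats face 30, 90, 150.. degrees from x). Starts in the scoop.
Mind the look-alikes: they are no part of the job. Of the things that look like the part that bears pad_top, the larger one is meant. Of the things that look like the part that bears scoop_post, the larger one is meant.

How it is judged:
On the way, in this order (a step that is already met when the one before it is completed fails the run):
1. all standoffs are in the scoop (x of standoff0 in the frame of scoop_bowl between -0.08 and 0.042 m and y of standoff0 in the frame of scoop_bowl between -0.04 and 0.04 m and z of standoff0 in the frame of scoop_bowl between -0.003 and 0.05 m and x of standoff1 in the frame of scoop_bowl between -0.08 and 0.042 m and y of standoff1 in the frame of scoop_bowl between -0.04 and 0.04 m and z of standoff1 in the frame of scoop_bowl between -0.003 and 0.05 m and x of standoff2 in the frame of scoop_bowl between -0.08 and 0.042 m and y of standoff2 in the frame of scoop_bowl between -0.04 and 0.04 m and z of standoff2 in the frame of scoop_bowl between -0.003 and 0.05 m and x of standoff3 in the frame of scoop_bowl between -0.08 and 0.042 m and y of standoff3 in the frame of scoop_bowl between -0.04 and 0.04 m and z of standoff3 in the frame of scoop_bowl between -0.003 and 0.05 m and x of standoff4 in the frame of scoop_bowl between -0.08 and 0.042 m and y of standoff4 in the frame of scoop_bowl between -0.04 and 0.04 m and z of standoff4 in the frame of scoop_bowl between -0.003 and 0.05 m and x of standoff5 in the frame of scoop_bowl between -0.08 and 0.042 m and y of standoff5 in the frame of scoop_bowl between -0.04 and 0.04 m and z of standoff5 in the frame of scoop_bowl between -0.003 and 0.05 m and x of standoff6 in the frame of scoop_bowl between -0.08 and 0.042 m and y of standoff6 in the frame of scoop_bowl between -0.04 and 0.04 m and z of standoff6 in the frame of scoop_bowl between -0.003 and 0.05 m and x of standoff7 in the frame of scoop_bowl between -0.08 and 0.042 m and y of standoff7 in the frame of scoop_bowl between -0.04 and 0.04 m and z of standoff7 in the frame of scoop_bowl between -0.003 and 0.05 m), for 0.3 s.
2. the dial is turned back to its anticlockwise end stop (value of joint dial below 0.12 rad), for 0.2 s.
3. the dial rests on the fourth click from the end stop (value of joint dial between 2.37328 and 2.65328 rad), for 0.5 s.
4. the scoop is being tipped over the funnel (angle between scoop_bowl's own z axis and vertical above 0.25 rad and horizontal distance between scoop_bowl and funnel below 0.15 m and height (world z) of scoop_bowl above 0.09 m), for 0.05 s.
5. all standoffs are in the pocket below the funnel (x of standoff0 in the frame of pocket between -0.045 and 0.045 m and y of standoff0 in the frame of pocket between -0.045 and 0.055 m and z of standoff0 in the frame of pocket between -0.003 and 0.05 m and x of standoff1 in the frame of pocket between -0.045 and 0.045 m and y of standoff1 in the frame of pocket between -0.045 and 0.055 m and z of standoff1 in the frame of pocket between -0.003 and 0.05 m and x of standoff2 in the frame of pocket between -0.045 and 0.045 m and y of standoff2 in the frame of pocket between -0.045 and 0.055 m and z of standoff2 in the frame of pocket between -0.003 and 0.05 m and x of standoff3 in the frame of pocket between -0.045 and 0.045 m and y of standoff3 in the frame of pocket between -0.045 and 0.055 m and z of standoff3 in the frame of pocket between -0.003 and 0.05 m and x of standoff4 in the frame of pocket between -0.045 and 0.045 m and y of standoff4 in the frame of pocket between -0.045 and 0.055 m and z of standoff4 in the frame of pocket between -0.003 and 0.05 m and x of standoff5 in the frame of pocket between -0.045 and 0.045 m and y of standoff5 in the frame of pocket between -0.045 and 0.055 m and z of standoff5 in the frame of pocket between -0.003 and 0.05 m and x of standoff6 in the frame of pocket between -0.045 and 0.045 m and y of standoff6 in the frame of pocket between -0.045 and 0.055 m and z of standoff6 in the frame of pocket between -0.003 and 0.05 m and x of standoff7 in the frame of pocket between -0.045 and 0.045 m and y of standoff7 in the frame of pocket between -0.045 and 0.055 m and z of standoff7 in the frame of pocket between -0.003 and 0.05 m), for 0.3 s.
At the end, for the whole second after the job is handed in: Every standoff lies in the pocket below the funnel, the dial is on the fourth click (within 0.14 rad of 2.513), and the scoop stands upright on its pad (floor centre within 40 mm of the pad's centre, tilt under 0.1 rad) (all of step 3 and all of step 5 and horizontal distance between scoop_bowl and pad_top below 0.04 m and angle between scoop_bowl's own z axis and vertical below 0.1 rad and height (world z) of scoop_bowl below 0.014 m); the robot touches nothing.
It fails at once if the phone is pushed more than 30 mm (distance of phone from where it was at the start of the episode above 0.03 m).
It fails at once if the pen cup is pushed more than 30 mm (distance of pen_cup from where it was at the start of the episode above 0.03 m).
It fails at once if the screwdriver is pushed more than 30 mm (distance of driver from where it was at the start of the episode above 0.03 m).
Of nut0, nut1, nut2, nut3, nut4 only 3 to 5 are there at a start; the rules pass over those that are not, and their reading is None.
At some moment in a run one of nut0, nut1, nut2, nut3, nut4 may be knocked a few centimetres aside while the robot is not near it.
It also fails if it takes over 200 s, if anything falls off the work surface, if the arm or the gripper's body presses on something with over 40 N, if the wrist force passes 120 N, or if a joint passes its speed limit or range.

## Working session

There is one attempt and no reset: what is moved stays moved. The work goes in short steps, each a Python script; the robot and the scene stay as the last script left them, time stands still between calls to the robot, and variables do not carry over. Pictures are saved under pics/ and viewed, and the job is handed in when it is done.

```bash
mkdir -p pics; ls; python3 - <<'E'
from station import env,effector,capture
import cv2,numpy as np
for n in("scene","top"):
    c=capture(n); cv2.imwrite(f"pics/{n}0.png",c["pixels"][:,:,::-1]); print(n,np.round(c["camera_matrix"],1).tolist(),c["dist"],np.round(c["T"],3).tolist())
s=env.sense();print(s)
E
```

```text
pics
scene [[359.1, 0.0, 253.5], [0.0, 359.1, 190.1], [0.0, 0.0, 1.0]] [0.01054616 0.         0.         0.         0.        ] [[0.851, -0.427, 0.304, 0.878], [0.524, 0.685, -0.506, -0.52], [0.008, 0.59, 0.807, 0.946], [0.0, 0.0, 0.0, 1.0]]
top [[396.0, 0.0, 254.8], [0.0, 396.0, 188.9], [0.0, 0.0, 1.0]] [-0.11610145  0.          0.          0.          0.        ] [[-0.019, 0.996, -0.087, 0.467], [-1.0, -0.019, 0.004, -0.004], [0.003, 0.088, 0.996, 1.35], [0.0, 0.0, 0.0, 1.0]]
{'time': 0.1, 'joint_pos': array([ 1.16852643,  0.61581934, -0.01262218,  1.42469827,  0.00810462,
        1.10339884, -0.04037597]), 'dq': array([ 0.0002131 , -0.002945  , -0.00103102, -0.00667544,  0.00066263,
        0.0016712 , -0.0006588 ]), 'effort': array([ 1.68143139e-03, -4.60044694e+01,  2.10145642e-01, -1.66244888e+01,
       -6.11729105e-02,  1.69276935e-02,  9.06593891e-05]), 'eef_pos': array([ 0.23830051, -0.60399476,  0.21761243]), 'orientation': array([ 9.82391889e-01,  1.86828487e-01, -2.26134170e-04, -1.11410145e-03]), 'contact_force': array([0.8926299 , 0.48736018, 0.17533142]), 'wrist_torque': array([0.01148957, 0.04872868, 0.01251988]), 'width': 0.09293332710072282}
```

View pics/scene0.png

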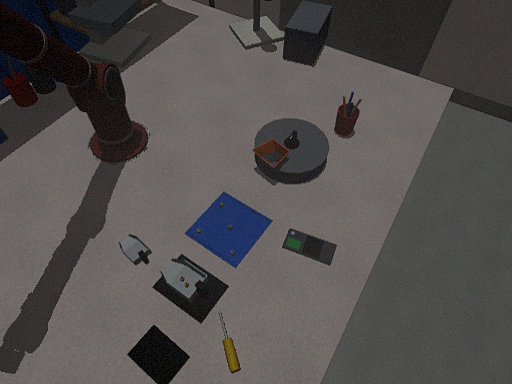

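View pics/top0.png

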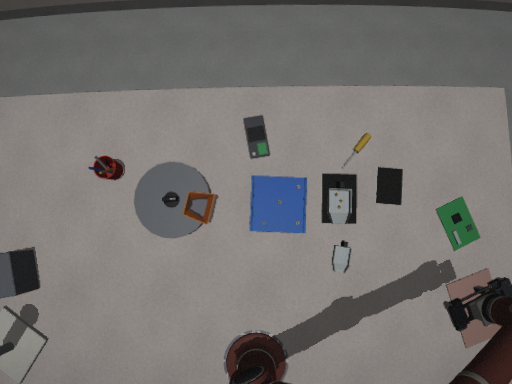

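```bash
cat > h.py <<'E'
from station import env,effector,capture
import cv2,numpy as np
from scipy.spatial.transform import Rotation as R
def ray(c,uv):
    p=cv2.undistortPoints(np.array([[uv]],float),np.array(c["camera_matrix"]),np.array(c["dist"]))[0,0]
    T=np.array(c["T"]); return T[:3,3],T[:3,:3]@np.array([p[0],-p[1],-1.])
def onplane(c,uv,z):
    o,d=ray(c,uv); return o+d*(z-o[2])/d[2]
def proj(c,P):
    T=np.array(c["T"]); q=T[:3,:3].T@(np.array(P,float)-T[:3,3]); q=np.array([q[0],-q[1],-q[2]])
    return cv2.projectPoints(q[None],np.zeros(3),np.zeros(3),np.array(c["camera_matrix"]),np.array(c["dist"]))[0][0,0]
def tri(c1,u1,c2,u2):
    o1,d1=ray(c1,u1);o2,d2=ray(c2,u2)
    d1=d1/np.linalg.norm(d1);d2=d2/np.linalg.norm(d2)
    A=np.stack([d1,-d2],1);t=np.linalg.lstsq(A,o2-o1,rcond=None)[0]
    a=o1+t[0]*d1;b=o2+t[1]*d2;return (a+b)/2,np.linalg.norm(a-b)
def crop(c,x0,y0,x1,y1,k,name):
    im=c["pixels"][y0:y1,x0:x1,::-1]; im=cv2.resize(im,None,fx=k,fy=k,interpolation=cv2.INTER_CUBIC)
    im=cv2.convertScaleAbs(im,alpha=1.5); cv2.imwrite("pics/"+name,im)
def down(yaw):  # tool z down; tool y axis (jaw) at angle yaw from world x
    y=np.array([np.cos(yaw),np.sin(yaw),0]);z=np.array([0,0,-1.]);x=np.cross(y,z)
    return R.from_matrix(np.stack([x,y,z],1)).as_quat()
E
python3 - <<'E'
from h import *
a=capture("scene");b=capture("top")
crop(b,225,160,425,285,4,"t1.png");crop(b,125,150,225,245,6,"t2.png");crop(a,110,180,350,380,3,"s1.png");crop(a,240,110,340,190,6,"s2.png")
E
```

```text
(no output)
```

View pics/t1.png

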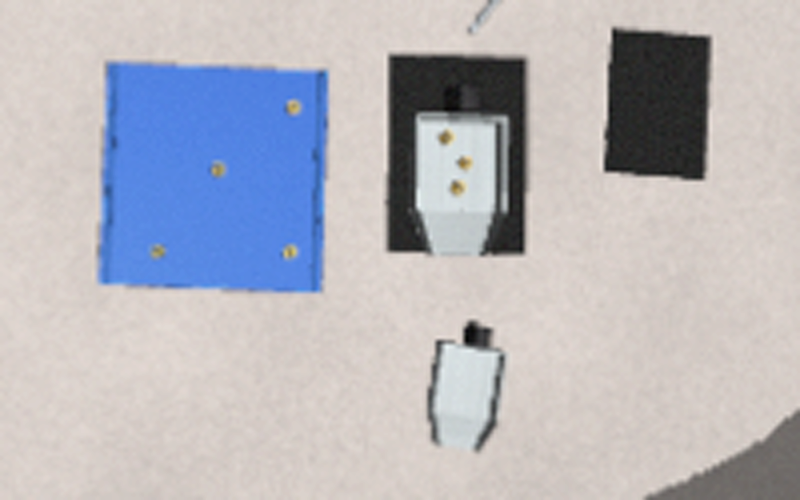

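View pics/t2.png

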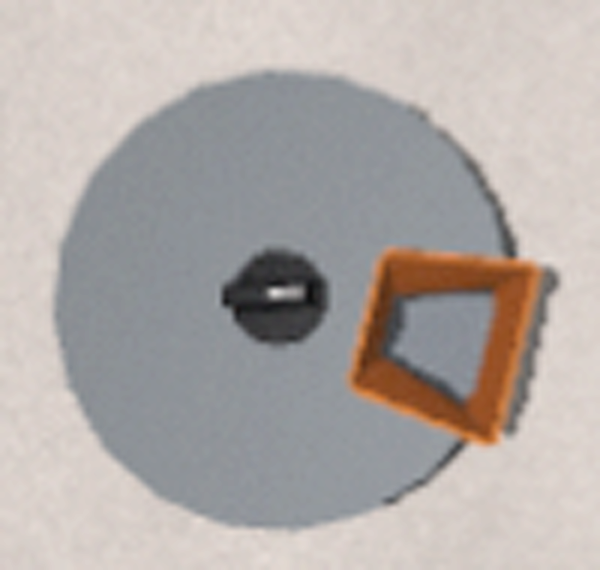

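View pics/s1.png

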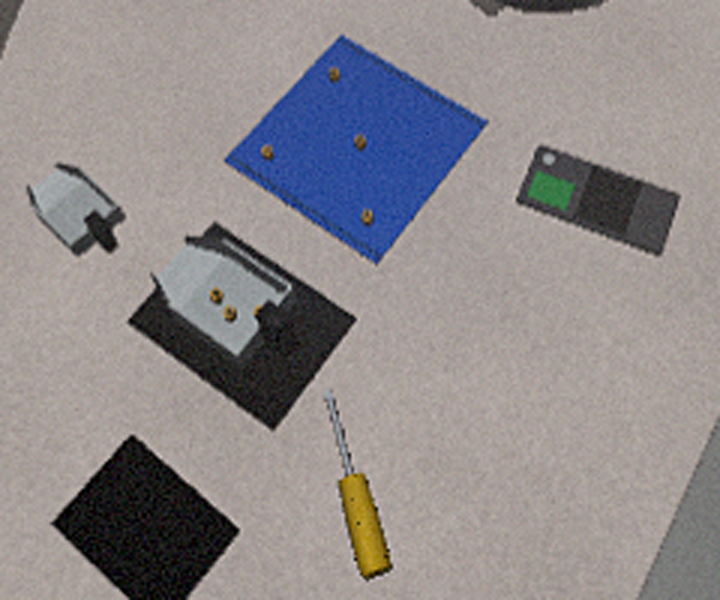

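View pics/s2.png

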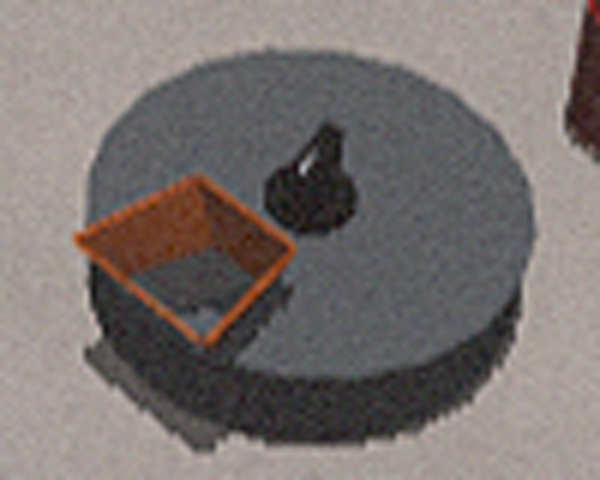

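```bash
cat > meas.py <<'E'
from h import *
def brass(c,box):
    x0,y0,x1,y1=box; im=c["pixels"][y0:y1,x0:x1]
    k=6; im=cv2.resize(im,None,fx=k,fy=k,interpolation=cv2.INTER_CUBIC)
    r,g,b=[im[...,i].astype(float) for i in range(3)]
    m=((r-b>25)&(r>50)).astype(np.uint8)
    n,l,st,ce=cv2.connectedComponentsWithStats(m)
    return [((ce[i]+.5)/k-.5+[x0,y0],st[i,4]/k/k) for i in range(1,n) if st[i,4]>3*k*k]
E
python3 - <<'E'
from meas import *
a=capture("scene");b=capture("top")
for uv,ar in brass(b,(240,165,315,240)): print("mat",uv.round(1),round(ar,1),onplane(b,uv,.011).round(4))
for uv,ar in brass(a,(180,185,280,272)): print("mat scene",uv.round(1),round(ar,1),onplane(a,uv,.009).round(4))
for uv,ar in brass(b,(325,185,355,215)): print("scoop",uv.round(1),round(ar,1),onplane(b,uv,.014).round(4))
# funnel
def quad(c,mask,z):
    cs=max(cv2.findContours(mask.astype(np.uint8),0,2)[0],key=cv2.contourArea)
    r=cv2.minAreaRect(cs); P=cv2.boxPoints(r); return r,[onplane(c,p,z).round(4)[:2] for p in P],cs
for c in (b,a):
    im=c["pixels"].astype(int); m=(im[...,0]-im[...,2]>50)&(im[...,0]>80)
    sub=np.zeros_like(m)
    if c is b: sub[180:235,175:225]=1
    else: sub[130:175,245:300]=1
    cs=max(cv2.findContours((m&sub).astype(np.uint8),0,2)[0],key=cv2.contourArea)
    ap=cv2.approxPolyDP(cv2.convexHull(cs),3,True)[:,0]
    print("funnel",[ (p.tolist(),onplane(c,p,.092).round(4)[:2].tolist()) for p in ap])
im=b["pixels"].astype(int);d=im.max(2)
m=(d<70); sub=np.zeros_like(m); sub[165:235,315:365]=1
r,P,_=quad(b,m&sub,.003);print("pad",P)
sub[:]=0;sub[160:210,370:410]=1;r,P,_=quad(b,m&sub,.003);print("smallpad",P)
m=im[...,2]-im[...,0]>60; r,P,_=quad(b,m,.003);print("mat",P,np.mean(P,0))
# drum
m=(abs(im[...,0]-im[...,2])<25)&(im[...,0]<150); sub=np.zeros_like(m); sub[155:245,128:212]=1
# dial: dark
m=(d<75);sub[:]=0;sub[185:215,155:185]=1
cs=max(cv2.findContours((m&sub).astype(np.uint8),0,2)[0],key=cv2.contourArea);(u,v),rr=cv2.minEnclosingCircle(cs)
print("dial",u,v,rr,onplane(b,(u,v),.068),onplane(b,(u,v),.1))
E
```

```text
mat [297.9 186.4] 4.9 [ 0.59  -0.157  0.011]
mat [279.1 202.2] 3.5 [ 0.5375 -0.0916  0.011 ]
mat [297.1 222.5] 4.0 [ 0.4674 -0.1509  0.011 ]
mat scene [221.  204.2] 7.2 [ 0.4676 -0.0336  0.009 ]
mat scene [229.4 226.9] 7.7 [ 0.5359 -0.0882  0.009 ]
mat scene [198.4 230.1] 9.0 [ 0.4634 -0.146   0.009 ]
mat scene [231.9 251.9] 8.9 [ 0.5881 -0.1529  0.009 ]
scoop [336.4 193.9] 8.2 [ 0.5614 -0.2877  0.014 ]
scoop [341.1 200.3] 7.9 [ 0.5394 -0.3028  0.014 ]
scoop [339.2 206.5] 8.8 [ 0.5185 -0.2957  0.014 ]
funnel [([190, 191], [0.5743, 0.1972]), ([214, 195], [0.5601, 0.1205]), ([207, 223], [0.4714, 0.1437]), ([184, 215], [0.498, 0.2169])]
funnel [([272, 166], [0.5568, 0.1241]), ([252, 149], [0.4667, 0.1517]), ([272, 140], [0.5014, 0.2205])]
pad [array([ 0.6319, -0.2425]), array([ 0.6299, -0.3575]), array([ 0.4612, -0.3507]), array([ 0.464 , -0.2368])]
smallpad [array([ 0.5289, -0.4249]), array([ 0.6532, -0.4383]), array([ 0.6467, -0.5277]), array([ 0.5218, -0.5134])]
mat [array([0.4445, 0.01  ]), array([ 0.631 , -0.0013]), array([ 0.6196, -0.1895]), array([ 0.4329, -0.1762])] [ 0.532   -0.08925]
dial 170.5 199.0 8.732224464416504 [0.55142699 0.26518602 0.068     ] [0.54931087 0.25845539 0.1       ]
```

```bash
python3 - <<'E'
from meas import *
a=capture("scene");b=capture("top")
crop(b,322,175,360,230,12,"t3.png");crop(a,150,245,235,325,8,"s3.png")
print(env.ik([.465,-.03,.1],down(0)),env.ik([.59,-.15,.005],down(0)),env.ik([.54,-.3,.03],down(0)))
E
```

```text
[ 0.26002513  0.53322783 -0.34875679  2.0681437   0.31731672  0.59043097
 -0.30977457] [ 0.38440139  0.83296129 -0.28573826  1.72796301  0.36048179  0.63264776
 -0.10582689] [ 0.60409648  0.79826303 -0.22218334  1.69217897  0.25385796  0.67945924
  0.24854952]
```

View pics/t3.png

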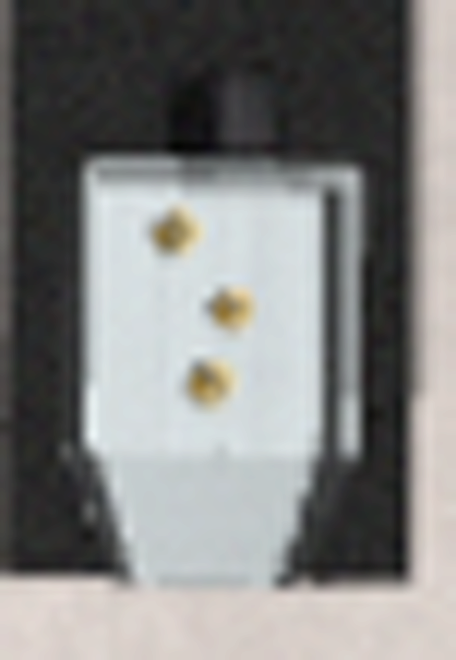

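View pics/s3.png

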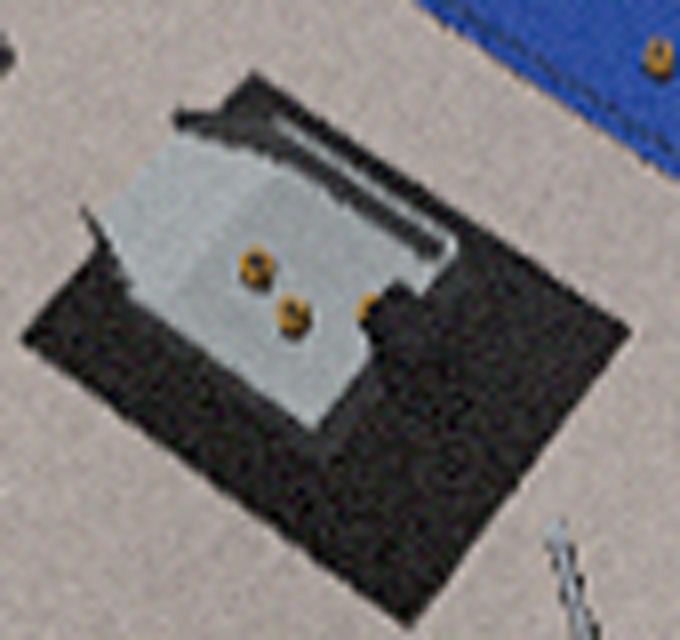

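```bash
python3 - <<'E'
from meas import *
b=capture("top");a=capture("scene")
f=lambda u,v:(u/12+322-.46,v/12+175-.46)
print("post",onplane(b,f(249,108),.069))
print("rim L",onplane(b,f(83,300),.04),"rimR",onplane(b,f(362,300),.04))
print("rim L",onplane(b,f(85,165),.04),"rimR",onplane(b,f(362,165),.04))
print("ramp0",onplane(b,f(212,460),.006),"lip",onplane(b,f(210,582),.012),onplane(b,f(135,582),.012),onplane(b,f(283,582),.012))
g=lambda u,v:(u/8+150-.44,v/8+245-.44)
print("ramp scene",onplane(a,g(268,185),.006),onplane(a,g(170,300),.006))
print("lip scene",onplane(a,g(180,130),.012),onplane(a,g(100,220),.012))
print("floor back right",onplane(a,g(318,430),.006))
P=np.array([[.632,-.2425],[.63,-.3575],[.461,-.351],[.464,-.237]])
print("pad corners scene",[onplane(a,g(*p),.003).round(4)[:2] for p in [(255,72),(630,330),(408,628),(22,338)]])
E
```

```text
post [ 0.59118356 -0.29661062  0.069     ]
rim L [ 0.54137469 -0.25460433  0.04      ] rimR [ 0.5397538  -0.33299773  0.04      ]
rim L [ 0.57893822 -0.25649067  0.04      ] rimR [ 0.57744403 -0.33451769  0.04      ]
ramp0 [ 0.49702194 -0.29654976  0.006     ] lip [ 0.46247575 -0.29348662  0.012     ] [ 0.46298131 -0.27209691  0.012     ] [ 0.46197561 -0.31435737  0.012     ]
ramp scene [ 0.49811655 -0.26403212  0.006     ] [ 0.4958995  -0.31462021  0.006     ]
lip scene [ 0.46146758 -0.26559286  0.012     ] [ 0.45953234 -0.30620604  0.012     ]
floor back right [ 0.56625775 -0.3238615   0.006     ]
pad corners scene [array([ 0.4659, -0.2314]), array([ 0.6341, -0.2401]), array([ 0.629 , -0.3591]), array([ 0.4608, -0.3507])]
```

```bash
cat > pick.py <<'E'
from meas import *
q0=down(0)
def pick(x,y,z=.005):
    effector.gripper_to(.034)
    env.movep([x,y,.10],q0); env.move_linear([x,y,z],max_speed=.12)
    effector.gripper_to(0.0); w=env.sense()["width"]
    env.move_linear([x,y,.10],max_speed=.15); print("width",w,env.sense()["width"]); return w
def drop(x,y,z=.028):
    env.movep([x,y,.10],q0); env.move_linear([x,y,z],max_speed=.12)
    effector.gripper_to(.024); env.move_linear([x,y,.10],max_speed=.2)
E
python3 - <<'E'
from pick import *
w=pick(.589,-.155)
a=capture("scene");b=capture("top")
print(env.sense()["time"])
crop(b,225,120,425,285,4,"t4.png");crop(a,110,150,350,380,3,"s4.png")
E
```

```text
width 0.009314679728195809 0.009404590774045577
6.025
```

View pics/t4.png

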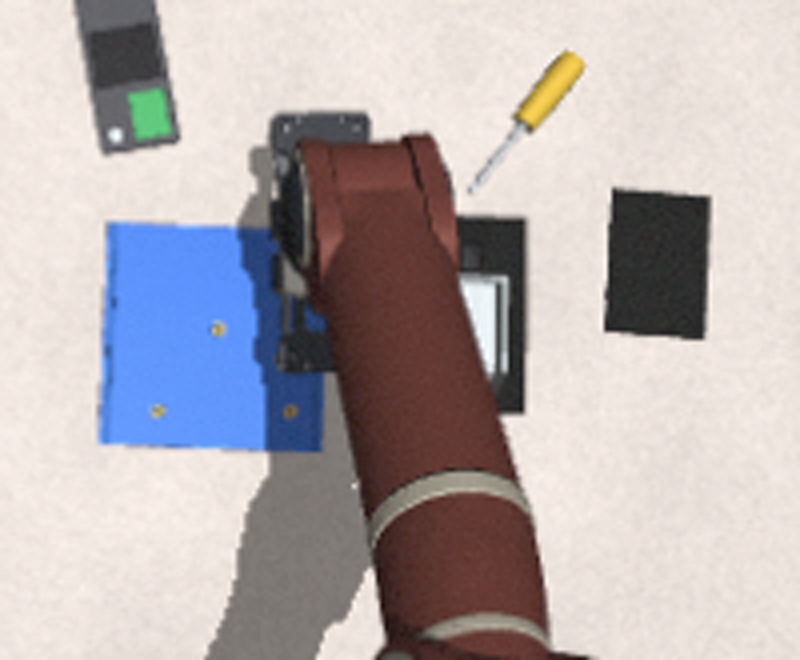

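View pics/s4.png

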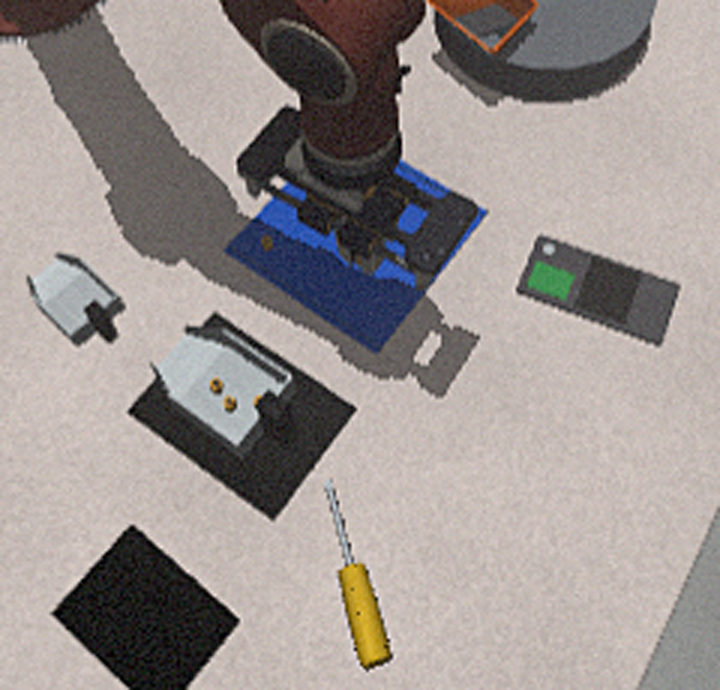

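Held (width 9.4 mm); the picked one is gone from the mat at t4 (290,265) and the other three are unmoved at (218,329), (157,411), (290,411). Dropping it and looking again.

```bash
python3 - <<'E'
from pick import *
drop(.525,-.275)
a=capture("scene");b=capture("top")
for uv,ar in brass(b,(245,165,318,240)): print("mat",uv.round(1),round(ar,1),onplane(b,uv,.011).round(4))
for uv,ar in brass(a,(180,185,280,272)): print("mat scene",uv.round(1),round(ar,1),onplane(a,uv,.009).round(4))
crop(b,225,120,425,285,4,"t5.png");crop(a,110,150,350,380,3,"s5.png")
E
```

```text
mat [279.1 202.2] 3.6 [ 0.5375 -0.0916  0.011 ]
mat [297.1 222.5] 4.2 [ 0.4675 -0.1508  0.011 ]
mat scene [221.  204.2] 7.9 [ 0.4675 -0.0338  0.009 ]
mat scene [229.4 226.9] 9.2 [ 0.5359 -0.0879  0.009 ]
mat scene [198.4 230.1] 9.6 [ 0.4634 -0.146   0.009 ]
```

View pics/s5.png

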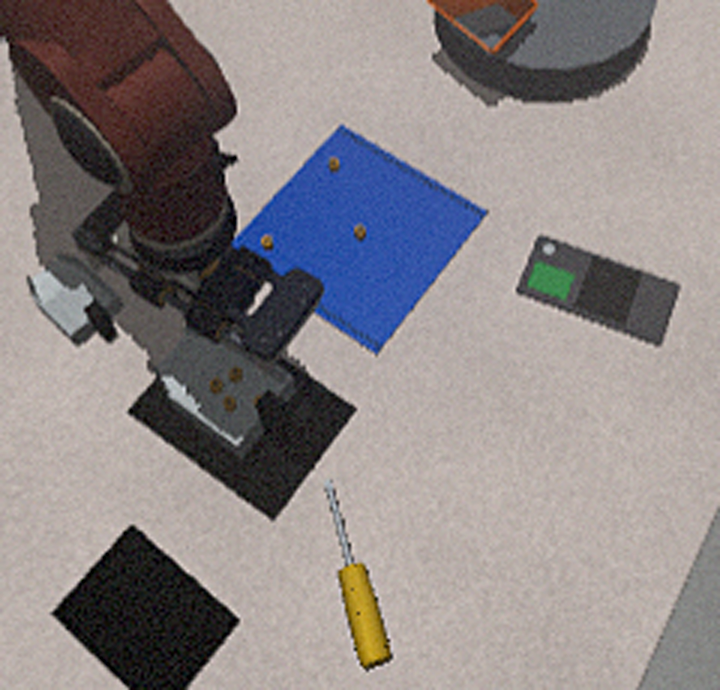

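View pics/t5.png

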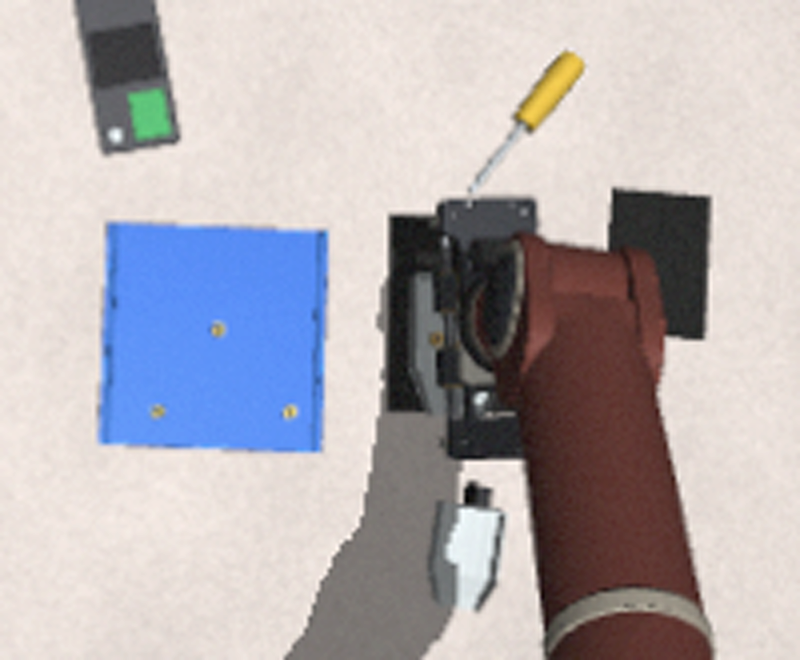

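The dropped standoff is in the scoop (s5 (236,374)), and the three on the mat haven't moved. I'll do the next ones, checking the mat before each pick.

```bash
cat >> pick.py <<'E'
def matlist(a):
    return [onplane(a,uv,.009)[:2]+[.0012,-.003] for uv,ar in brass(a,(175,180,280,272))]
E
python3 - <<'E'
from pick import *
for d in [(.555,-.315),(.52,-.315)]:
    L=matlist(capture("scene")); print(np.round(L,3).tolist())
    x,y=max(L,key=lambda p:p[0]) if len(L)==3 else min(L,key=lambda p:p[1])
    w=pick(x,y)
    if w<.007: print("MISS"); break
    drop(*d)
a=capture("scene");b=capture("top"); print(np.round(matlist(a),3).tolist(),env.sense()["time"])
crop(a,110,150,350,380,3,"s6.png")
E
```

```text
[[0.469, -0.037], [0.537, -0.091], [0.465, -0.149]]
width 0.00922334797169 0.009096715845031897
[[0.314, -0.069], [0.469, -0.037], [0.465, -0.149]]
width 0.009454766022076233 0.009222233930302243
[[0.465, -0.149]] 21.4833
```

View pics/s6.png

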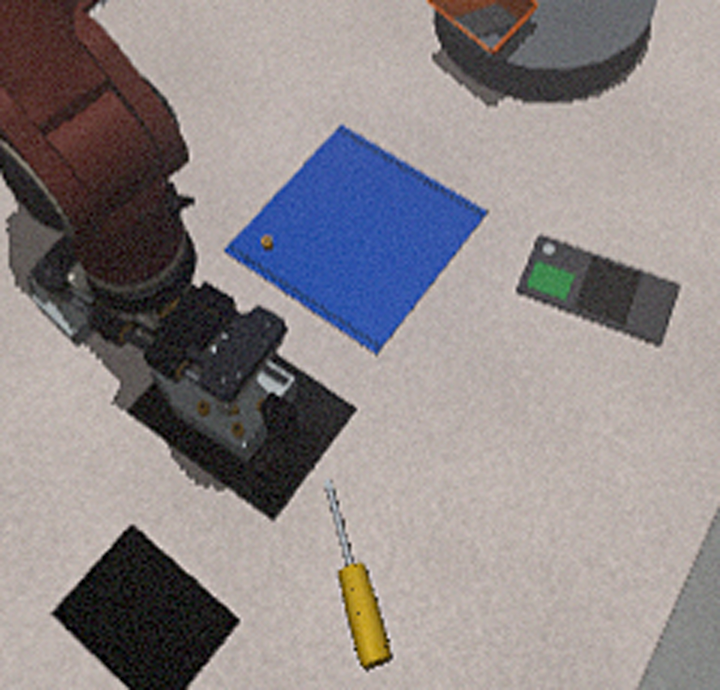

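```bash
python3 - <<'E'
from pick import *
L=matlist(capture("scene")); print(np.round(L,3).tolist())
x,y=min(L,key=lambda p:p[1])
w=pick(x,y)
a=capture("scene")
if w>.007: drop(.555,-.276)
env.movep([.55,0.0,.25],q0)
a=capture("scene");b=capture("top"); print(np.round(matlist(a),3).tolist(),env.sense()["time"])
for uv,ar in brass(b,(325,180,360,225)): print("scoop",uv.round(1),round(ar,1),onplane(b,uv,.014).round(4))
crop(a,110,150,350,380,3,"s7.png");crop(b,322,175,360,230,12,"t7.png");cv2.imwrite("pics/t7f.png",b["pixels"][:,:,::-1])
E
```

```text
[[0.465, -0.149]]
width 0.009415401820034216 0.009064246093088707
[] 28.7333
scoop [335.5 194. ] 18.5 [ 0.5614 -0.2843  0.014 ]
scoop [345.  194.2] 7.5 [ 0.5599 -0.3172  0.014 ]
scoop [341.5 199.2] 7.7 [ 0.5433 -0.3045  0.014 ]
scoop [334.7 203.3] 9.4 [ 0.5297 -0.2804  0.014 ]
scoop [340.  205.2] 9.2 [ 0.5226 -0.2983  0.014 ]
scoop [345.7 205.4] 9.3 [ 0.5216 -0.3182  0.014 ]
```

View pics/s7.png

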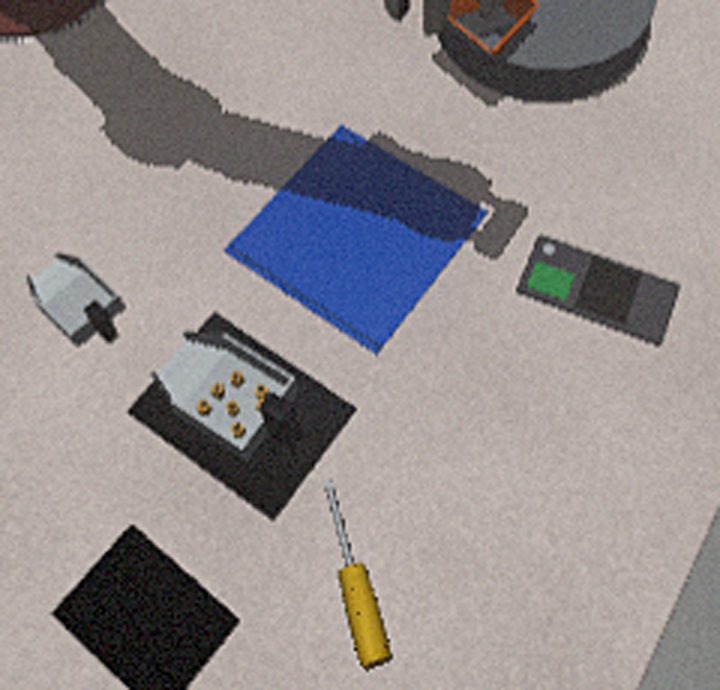

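View pics/t7.png

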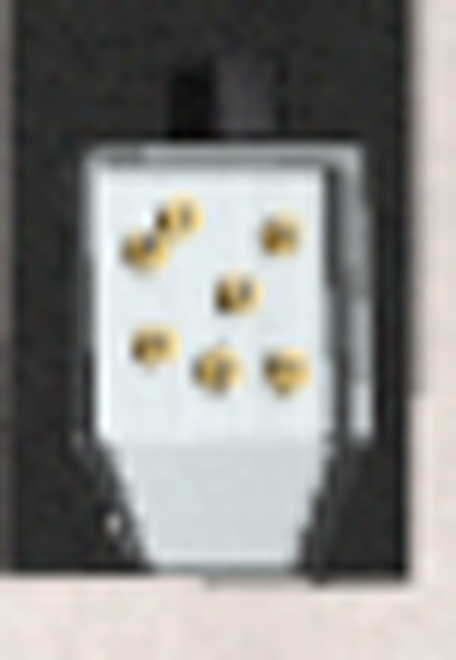

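View pics/t7f.png

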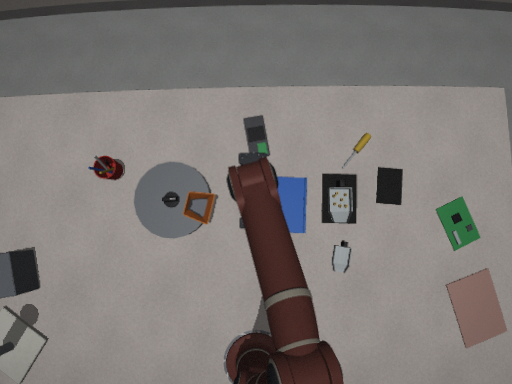

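All seven are in the scoop (t7) and the mat is empty. Next is the dial, so I'll measure the bar.

```bash
python3 - <<'E'
from pick import *
env.movep([.55,-.15,.3],q0)
b=capture("top");a=capture("scene")
crop(b,155,184,187,216,20,"t8.png");crop(a,275,120,310,155,18,"s8.png")
im=b["pixels"].astype(int)
E
```

```text
(no output)
```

View pics/t8.png

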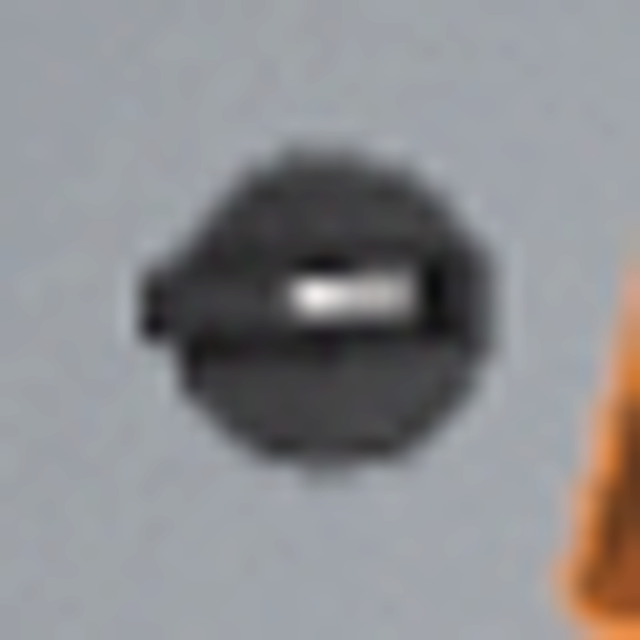

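View pics/s8.png

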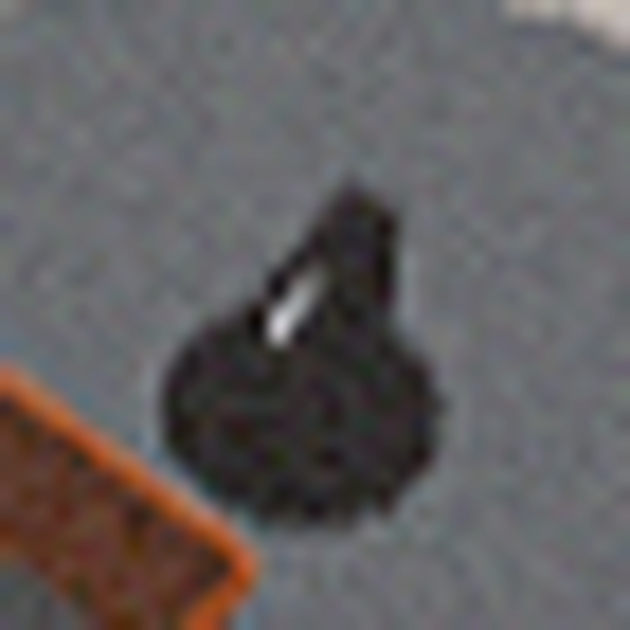

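```bash
python3 - <<'E'
from pick import *
b=capture("top");a=capture("scene")
f=lambda u,v:(u/20+155-.475,v/20+184-.475)
g=lambda u,v:(u/18+275-.47,v/18+120-.47)
print("bar",onplane(b,f(282,297),.102),"flange",onplane(b,f(335,312),.064))
print("flange scene",onplane(a,g(302,420),.064))
p,q=onplane(b,f(292,294),.102),onplane(b,f(412,294),.102);print("white",p,q,np.degrees(np.arctan2(*(q-p)[1::-1])))
p,q=onplane(a,g(320,265),.102),onplane(a,g(275,340),.102);print("white sc",p,q,np.degrees(np.arctan2(*(q-p)[1::-1])))
p,q=onplane(b,f(145,300),.102),onplane(b,f(425,295),.102);print("barends",p,q)
for t in (.25,.102,.07):
  for ang in (0,-.628,.628,1.2,-1.2,2.5,-2.5,3.1): print(t,ang,np.round(env.ik([.5495,.262,t],down(ang)),2) if env.ik([.5495,.262,t],down(ang)) is not None else None)
E
```

```text
bar [0.55127355 0.26404027 0.102     ] flange [0.55123616 0.2634703  0.064     ]
flange scene [0.55081101 0.26776184 0.064     ]
white [0.55172146 0.26243653 0.102     ] [0.55137313 0.24322375 0.102     ] -91.03867336996989
white sc [0.54939762 0.26987267 0.102     ] [0.55140937 0.24876952 0.102     ] -84.55450532301565
barends [0.55119232 0.28603262 0.102     ] [0.55117651 0.24114534 0.102     ]
0.25 0 [-0.18  0.56 -0.5   1.49  0.28  1.16 -0.73]
0.25 -0.628 [-0.26  0.54 -0.36  1.5   0.2   1.14 -1.29]
0.25 0.628 [-0.11  0.59 -0.63  1.49  0.36  1.18 -0.17]
0.25 1.2 [-0.05  0.62 -0.75  1.49  0.44  1.21  0.33]
0.25 -1.2 [-0.34  0.53 -0.22  1.5   0.13  1.12 -1.79]
0.25 2.5 [ 0.08  0.71 -1.04  1.49  0.62  1.3   1.47]
0.25 -2.5 [-1.06  0.75  1.13  1.52 -0.69  1.31 -2.35]
0.25 3.1 [ 0.12  0.77 -1.17  1.49  0.71  1.36  2.  ]
0.102 0 [-0.23  0.71 -0.42  1.67  0.36  0.84 -0.8 ]
0.102 -0.628 [-0.3   0.7  -0.3   1.67  0.26  0.81 -1.34]
0.102 0.628 [-0.17  0.73 -0.52  1.67  0.45  0.87 -0.25]
0.102 1.2 [-0.12  0.75 -0.61  1.67  0.53  0.89  0.26]
0.102 -1.2 [-0.39  0.68 -0.15  1.68  0.13  0.79 -1.8 ]
0.102 2.5 [ 0.03  0.86 -0.93  1.66  0.78  1.04  1.34]
0.102 -2.5 [-1.06  0.96  1.13  1.7  -0.96  1.14 -2.14]
0.102 3.1 [ 0.08  0.91 -1.05  1.66  0.87  1.11  1.87]
0.07 0 [-0.25  0.75 -0.39  1.69  0.38  0.77 -0.82]
0.07 -0.628 [-0.31  0.74 -0.28  1.7   0.28  0.75 -1.35]
0.07 0.628 [-0.19  0.77 -0.48  1.69  0.47  0.8  -0.27]
0.07 1.2 [-0.15  0.79 -0.56  1.69  0.54  0.83  0.24]
0.07 -1.2 [-0.4   0.72 -0.13  1.7   0.13  0.73 -1.8 ]
0.07 2.5 [ 0.02  0.89 -0.89  1.68  0.82  0.98  1.32]
0.07 -2.5 [-0.58  0.73  0.16  1.71 -0.16  0.72 -2.84]
0.07 3.1 [ 0.07  0.95 -1.02  1.68  0.91  1.06  1.84]
```

```bash
cat > dial.py <<'E'
from pick import *
C=np.array([.551,.2655])
def yaw():
    m=R.from_quat(env.sense()["orientation"]).as_matrix(); return np.arctan2(m[1,1],m[0,1])
def grab(y0):
    effector.gripper_to(.045); env.movep([*C,.16],down(y0)); env.move_linear([*C,.077],max_speed=.08)
    effector.gripper_to(0.0)
    s=env.sense();print("grip w",s["width"],"F",s["contact_force"].round(2),"T",s["wrist_torque"].round(3))
def turn(y):
    env.movep([*C,.077],down(y)); env.dwell(.1); s=env.sense()
    print("cmd %.3f act %.3f tz %.3f F %s w %.4f t %.1f"%(y,yaw(),s["wrist_torque"][2],s["contact_force"].round(1),s["width"],s["time"]))
    return s
def release():
    effector.gripper_to(.045); env.move_linear([*C,.16],max_speed=.15)
E
python3 - <<'E'
from dial import *
grab(0.0)
turn(.15);turn(.3)
a=capture("scene");crop(a,200,60,350,190,4,"s9.png")
E
```

```text
grip w 0.013685839812349755 F [ 0.14 -0.47 -0.23] T [-0.078 -0.215  0.062]
cmd 0.150 act 0.146 tz -0.254 F [-0.2 -0.4 -0.2] w 0.0138 t 34.0
cmd 0.300 act 0.296 tz -0.134 F [ 1.1  0.9 -0.1] w 0.0139 t 34.3
```

View pics/s9.png

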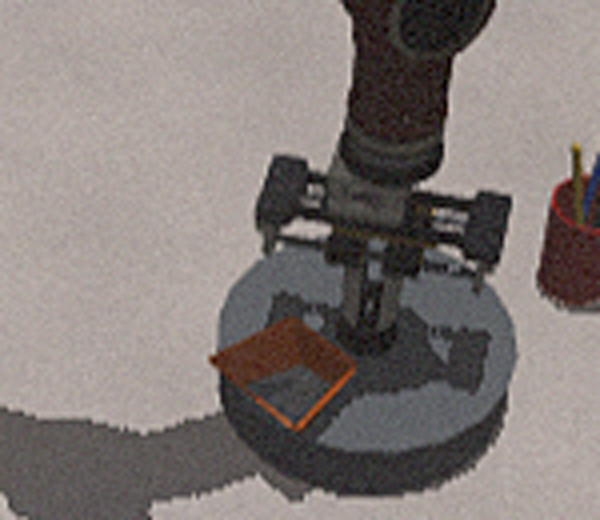

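```bash
python3 - <<'E'
from dial import *
y=.3
while y<2.1:
    y+=.08; s=turn(y)
    if s["wrist_torque"][2]<-.5 or s["wrist_torque"][2]>.5 or abs(yaw()-y)>.05: print("stop");break
E
```

```text
cmd 0.380 act 0.378 tz -0.037 F [1.3 1.  0.6] w 0.0136 t 34.7
cmd 0.460 act 0.458 tz -0.077 F [3.  0.8 0.2] w 0.0140 t 35.0
cmd 0.540 act 0.538 tz 0.168 F [ 2.6  1.4 -0.3] w 0.0139 t 35.4
cmd 0.620 act 0.618 tz 0.227 F [ 4.2  0.8 -0.5] w 0.0139 t 35.8
cmd 0.700 act 0.697 tz -0.032 F [ 3.7  1.2 -0.3] w 0.0140 t 36.1
cmd 0.780 act 0.777 tz -0.201 F [4.5 2.  0.3] w 0.0138 t 36.5
cmd 0.860 act 0.857 tz -0.229 F [5.6 2.8 0.1] w 0.0138 t 36.8
cmd 0.940 act 0.937 tz -0.165 F [ 4.   2.1 -0.4] w 0.0140 t 37.1
cmd 1.020 act 1.017 tz -0.048 F [ 5.   2.8 -0.2] w 0.0136 t 37.5
cmd 1.100 act 1.099 tz 0.168 F [ 5.8  3.1 -0.7] w 0.0139 t 37.9
cmd 1.180 act 1.179 tz 0.212 F [4.3 2.  0.3] w 0.0140 t 38.2
cmd 1.260 act 1.259 tz 0.182 F [ 5.6  2.1 -1.1] w 0.0140 t 38.5
cmd 1.340 act 1.336 tz -0.324 F [5.  2.3 0.2] w 0.0138 t 38.9
cmd 1.420 act 1.416 tz -0.727 F [ 3.2  2.3 -0.5] w 0.0142 t 39.2
stop
```

End stop hit after two clicks (rising torque at 1.34 and 1.42). Releasing to check the pointer.

```bash
python3 - <<'E'
from dial import *
env.dwell(.2); release()
env.movep([.45,.0,.3],q0)
b=capture("top");a=capture("scene")
crop(b,130,160,215,240,7,"t10.png");crop(a,240,115,340,190,7,"s10.png")
E
```

```text
(no output)
```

View pics/t10.png

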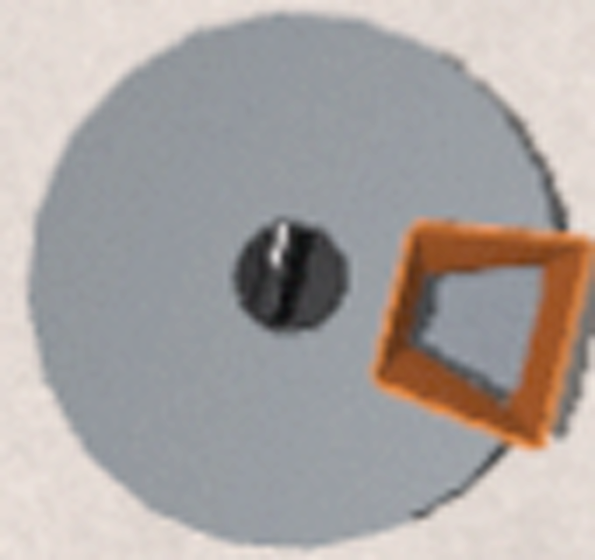

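View pics/s10.png

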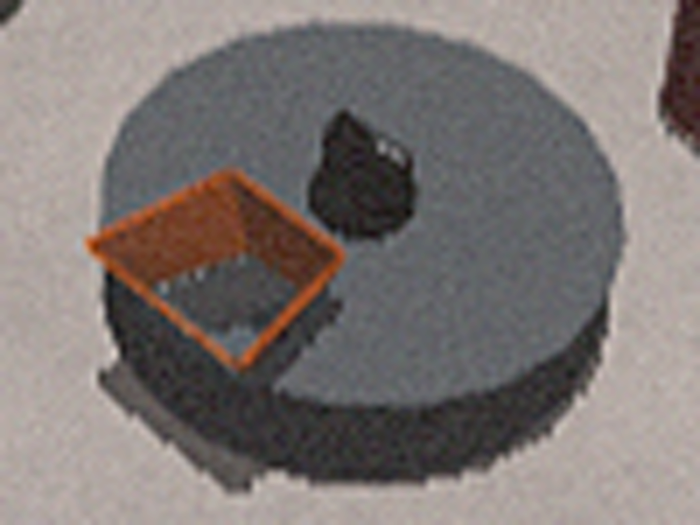

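```bash
python3 - <<'E'
from dial import *
Y0=1.257
grab(Y0); 
for k in range(1,9): turn(Y0-k*.31416)
release(); print(env.sense()["time"])
env.movep([.45,.0,.3],q0)
b=capture("top");a=capture("scene")
crop(b,130,160,215,240,7,"t11.png");crop(a,240,115,340,190,7,"s11.png")
E
```

```text
grip w 0.01358416055389552 F [ 0.92  1.18 -0.14] T [ 0.253 -0.186  0.004]
cmd 0.943 act 0.946 tz -0.064 F [ 1.2  0.8 -0.1] w 0.0140 t 45.9
cmd 0.629 act 0.632 tz 0.091 F [1.3 2.  0.7] w 0.0140 t 46.3
cmd 0.315 act 0.318 tz -0.047 F [ 2.   1.5 -0.1] w 0.0142 t 46.8
cmd 0.000 act 0.004 tz 0.116 F [ 2.7  3.1 -1. ] w 0.0142 t 47.2
cmd -0.314 act -0.310 tz -0.010 F [ 1.8  4.1 -0.4] w 0.0139 t 47.7
cmd -0.628 act -0.624 tz 0.147 F [ 2.9  1.9 -1.6] w 0.0135 t 48.1
cmd -0.942 act -0.938 tz 0.071 F [ 2.5  3.9 -1.2] w 0.0142 t 48.5
cmd -1.256 act -1.253 tz 0.049 F [ 4.   2.7 -0.8] w 0.0135 t 49.0
50.3917
```

View pics/t11.png

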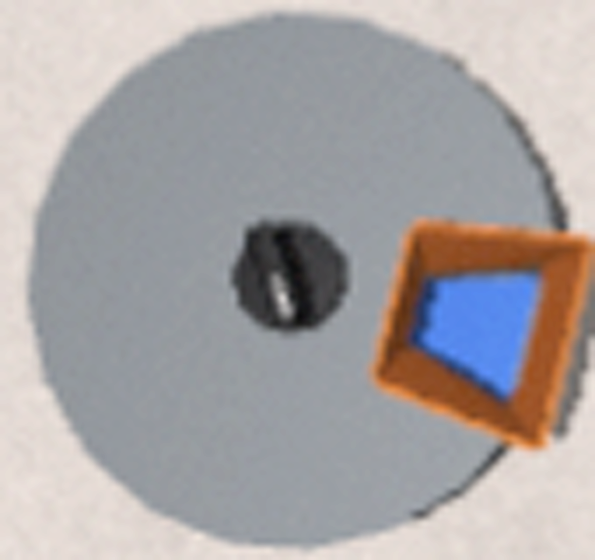

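View pics/s11.png

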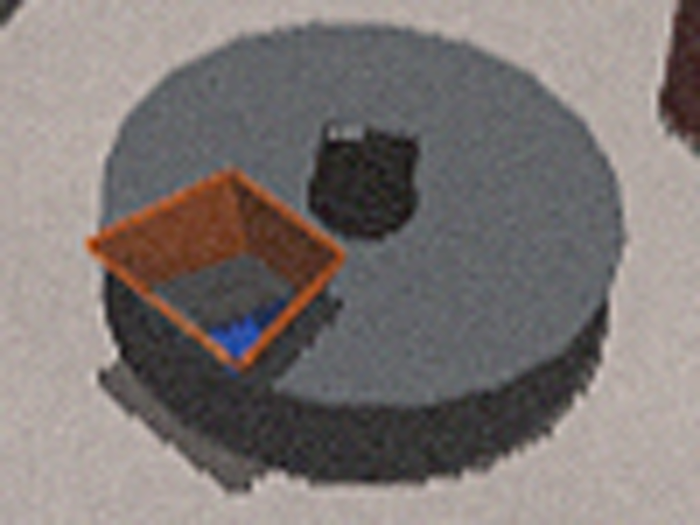

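```bash
cat > pour.py <<'E'
from dial import *
F=np.array([.524,.1715])
LIP=np.array([-.077,0,.006]); TCPS=np.array([.052,0,.026])
def S(psi,th): return R.from_euler("z",psi)*R.from_euler("y",-th)
def toolq(S_,sg=1,al=0.):
    m=np.stack([[sg,0,0],[0,-sg,0],[0,0,-1]],1).astype(float)
    return (S_*R.from_euler("y",al)*R.from_matrix(m)).as_quat()
def pose_from_lip(P,psi,th,sg,al=0.,tc=TCPS):
    s=S(psi,th); return np.array(P)+s.apply(tc-LIP), toolq(s,sg,al)
E
python3 - <<'E'
from pour import *
print(env.sense()["joint_pos"].round(2))
for psid in (-80,-50,-20,0,18,40,70):
  for sg in (1,-1):
    for al in (0,.3):
      out=[]
      psi=np.radians(psid); d=-np.array([np.cos(psi),np.sin(psi)])
      for th in (0,20,40,60,70,75):
        p,q=pose_from_lip([*(F-d*.012),.105],psi,np.radians(th),sg,al)
        j=env.ik(p,q); out.append("ok" if j is not None else "--")
        last=j
      print(psid,sg,al,out, None if last is None else last.round(2))
E
```

```text
[ 0.39  0.26 -0.56  1.82  0.15  1.1  -0.22]
-80 1 0 ['ok', 'ok', 'ok', 'ok', 'ok', 'ok'] [-0.57  0.91 -0.39  1.59  1.06  1.94  1.97]
-80 1 0.3 ['ok', 'ok', 'ok', 'ok', 'ok', 'ok'] [-0.32  0.85 -0.77  1.6   1.07  1.92  1.95]
-80 -1 0 ['ok', 'ok', 'ok', 'ok', 'ok', 'ok'] [-0.59  0.9  -0.35  1.59  1.04  1.91 -1.16]
-80 -1 0.3 ['ok', 'ok', 'ok', 'ok', 'ok', 'ok'] [-0.49  0.77 -0.44  1.61  0.95  1.73 -1.08]
-50 1 0 ['ok', 'ok', 'ok', 'ok', 'ok', 'ok'] [-0.41  0.88 -0.77  1.98  1.45  1.94  1.88]
-50 1 0.3 ['ok', 'ok', 'ok', 'ok', 'ok', 'ok'] [-0.15  0.88 -1.15  1.94  1.43  1.93  2.03]
-50 -1 0 ['ok', 'ok', 'ok', 'ok', 'ok', 'ok'] [-0.67  0.77 -0.34  1.99  1.36  1.62 -1.22]
-50 -1 0.3 ['ok', 'ok', 'ok', 'ok', 'ok', 'ok'] [-0.52  0.62 -0.44  1.95  1.25  1.41 -1.01]
-20 1 0 ['ok', 'ok', 'ok', 'ok', 'ok', 'ok'] [-1.1   0.7   0.37  2.4   1.97  1.06  1.55]
-20 1 0.3 ['ok', 'ok', 'ok', 'ok', 'ok', 'ok'] [-1.37  0.63  0.93  2.3   2.01  0.37  1.72]
-20 -1 0 ['ok', 'ok', 'ok', 'ok', 'ok', 'ok'] [-0.6   0.69 -0.38  2.38  1.88  1.5  -1.4 ]
-20 -1 0.3 ['ok', 'ok', 'ok', 'ok', 'ok', 'ok'] [-0.49  0.49 -
[... 289 characters left out ...]
k', 'ok', 'ok', 'ok', 'ok', '--'] None
18 -1 0 ['ok', 'ok', 'ok', '--', '--', '--'] None
18 -1 0.3 ['ok', 'ok', 'ok', 'ok', 'ok', '--'] None
40 1 0 ['ok', 'ok', 'ok', 'ok', '--', '--'] None
40 1 0.3 ['ok', 'ok', 'ok', 'ok', 'ok', 'ok'] [ 0.65  0.67 -1.15  2.39  2.95  0.52  2.39]
40 -1 0 ['ok', 'ok', 'ok', 'ok', '--', '--'] None
40 -1 0.3 ['ok', 'ok', 'ok', 'ok', 'ok', 'ok'] [ 0.65  0.67 -1.15  2.39  2.95  0.52 -0.75]
70 1 0 ['ok', 'ok', 'ok', 'ok', '--', '--'] None
70 1 0.3 ['ok', 'ok', 'ok', 'ok', 'ok', 'ok'] [ 0.77  0.76 -1.09  2.12 -1.06  0.29  0.62]
70 -1 0 ['ok', 'ok', 'ok', 'ok', '--', '--'] None
70 -1 0.3 ['ok', 'ok', 'ok', 'ok', 'ok', 'ok'] [ 0.6   0.63 -0.77  2.13 -1.34  0.53 -2.27]
```

```bash
python3 - <<'E'
from pour import *
env.movep([.45,.1,.3],q0)
b=capture("top");a=capture("scene")
f=lambda u,v:(u/12+322-.46,v/12+175-.46)
print("post",onplane(b,f(249,95),.069),"lip",onplane(b,f(226,568),.012),"ramp",onplane(b,f(215,442),.006))
print("rimback",onplane(b,f(88,150),.04),onplane(b,f(360,150),.04),"rim front R",onplane(b,f(370,435),.04))
crop(b,322,175,360,230,12,"t12.png");crop(a,155,250,225,315,10,"s12.png")
E
```

```text
post [ 0.59474506 -0.29675211  0.069     ] lip [ 0.46631237 -0.2981912   0.012     ] ramp [ 0.50211401 -0.29759241  0.006     ]
rimback [ 0.58310848 -0.25748296  0.04      ] [ 0.58165387 -0.33412463  0.04      ] rim front R [ 0.50217949 -0.33380153  0.04      ]
```

View pics/s12.png

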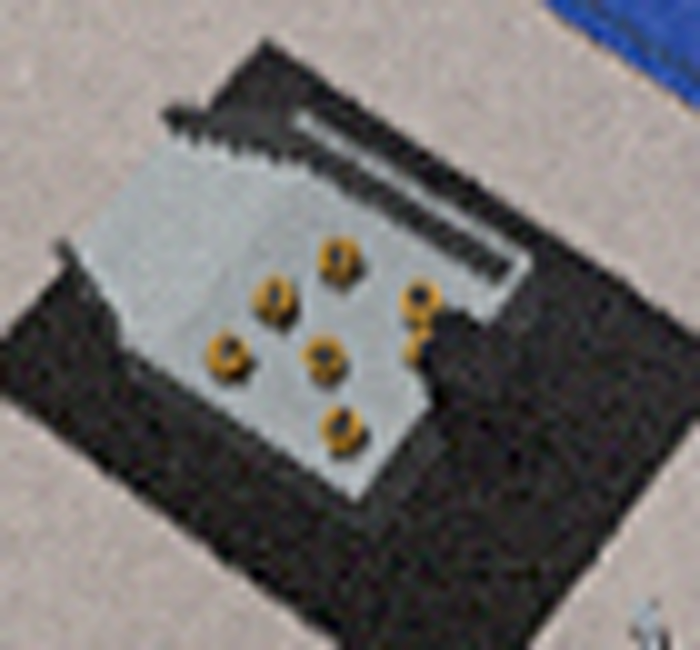

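View pics/t12.png

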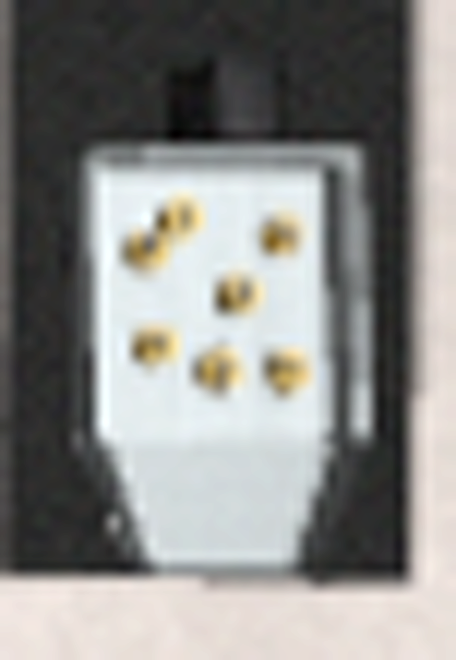

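```bash
python3 - <<'E'
from pour import *
effector.gripper_to(.05)
q=toolq(S(0,0),-1)
env.movep([.597,-.295,.14],q); env.move_linear([.597,-.295,.032],max_speed=.08)
s=env.sense();print(s["contact_force"].round(2),s["joint_pos"].round(2))
effector.gripper_to(0.0); s=env.sense();print(s["width"],s["contact_force"].round(2),s["eef_pos"])
env.move_linear([.597,-.295,.05],max_speed=.03); s=env.sense();print(s["width"],s["contact_force"].round(2),s["wrist_torque"].round(3))
a=capture("scene");b=capture("top");crop(a,110,200,290,350,4,"s13.png")
E
```

```text
[-0.36 -0.4   0.54] [ 0.79  0.94 -0.69  1.53  0.7   0.93  1.44]
0.01763370588958997 [-0.55 -0.39 -0.1 ] [ 0.59700846 -0.29499624  0.03203269]
0.017870590440591035 [-0.11  0.19 -2.53] [ 0.065 -0.32   0.001]
```

View pics/s13.png

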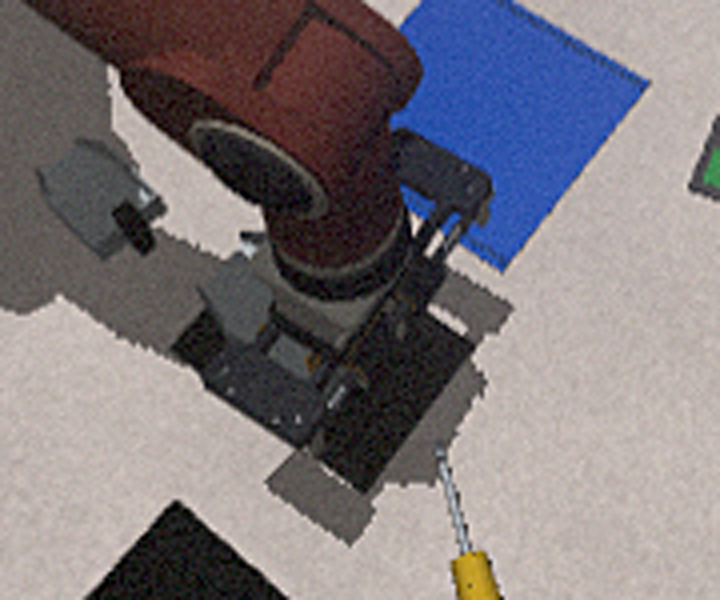

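```bash
python3 - <<'E'
from pour import *
tc=np.array([.055,0,.026]); rd=np.radians
env.move_linear([.597,-.295,.15],max_speed=.1)
u=-.07
psi=rd(-65); d=-np.array([np.cos(psi),np.sin(psi)])
pf,qf=pose_from_lip([*(F-d*.015),.135],psi,u,-1,0,tc)
print("target",pf,env.ik(pf,qf))
env.move_linear([.60,-.18,.16],toolq(S(rd(-20),u),-1),max_speed=.1)
env.move_linear([.60,-.07,.16],toolq(S(rd(-45),u),-1),max_speed=.1)
env.move_linear(pf,qf,max_speed=.1)
s=env.sense();print(s["time"],s["width"],s["contact_force"].round(2),s["joint_pos"].round(2),s["eef_pos"])
a=capture("scene");b=capture("top");crop(a,180,60,340,190,5,"s14.png");crop(b,130,120,300,260,4,"t14.png")
E
```

```text
target [0.58657945 0.03729794 0.14571856] [ 0.24807791  0.65783955 -0.51797952  1.66521917  0.30179854  0.92609051
  0.07079346]
62.525 0.017869174600973828 [-0.76 -0.33 -2.47] [ 0.24  0.65 -0.5   1.67  0.29  0.92  0.08] [0.58674216 0.03629964 0.1456429 ]
```

View pics/s14.png

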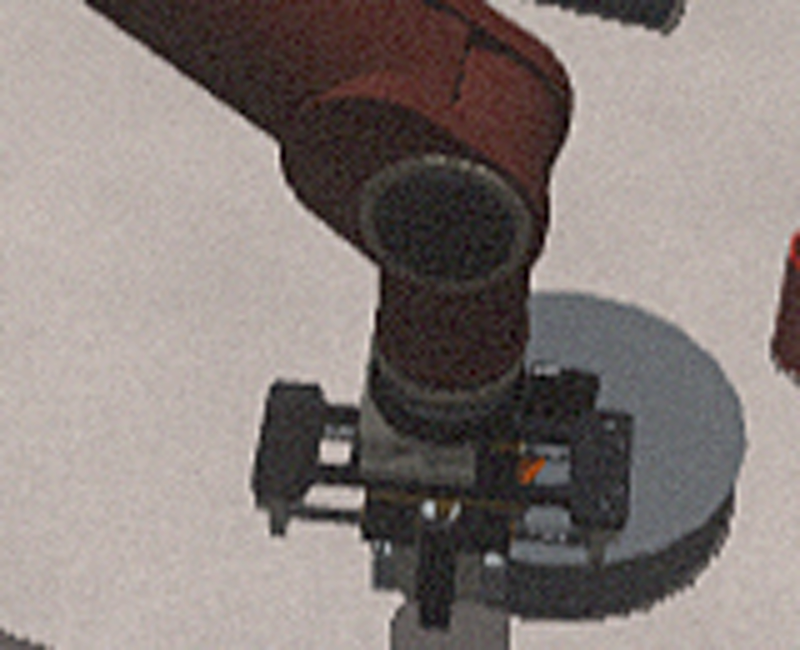

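View pics/t14.png

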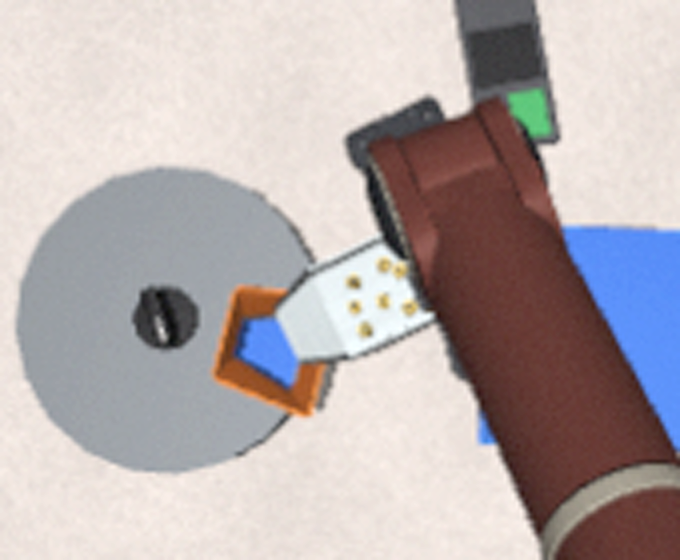

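```bash
python3 - <<'E'
from pour import *
b=capture("top")
print([onplane(b,(u/4+130-.4,v/4+120-.4),.135).round(4) for u,v in [(275,314),(302,361),(288,337)]], proj(b,[.530,.158,.135]))
E
```

```text
[array([0.5482, 0.1646, 0.135 ]), array([0.5117, 0.1441, 0.135 ]), array([0.5303, 0.1547, 0.135 ])] [200.53710462 203.96393218]
```

```bash
python3 - <<'E'
from pour import *
tc=np.array([.055,0,.026]); rd=np.radians
psi=rd(-65); d=-np.array([np.cos(psi),np.sin(psi)])
def go(th,z,v=.05,back=.015):
    p,q=pose_from_lip([*(F-d*back),z],psi,rd(th),-1,0,tc); env.move_linear(p,q,max_speed=v)
go(8,.125);go(16,.113);go(22,.106)
for th in range(26,47,4): go(th,.105,.04)
b=capture("top");crop(b,130,120,300,260,4,"t15.png")
s=env.sense();print(s["time"],s["width"],s["contact_force"].round(2),s["joint_pos"].round(2))
E
```

```text
66.15 0.017770447978124142 [-0.2  -0.37 -1.08] [-0.55  0.59 -0.09  1.83  0.94  1.15 -0.79]
```

View pics/t15.png

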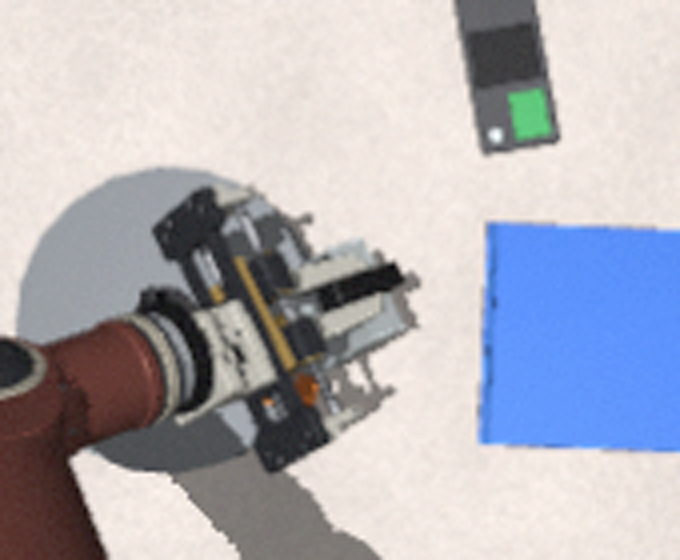

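```bash
python3 - <<'E'
from pour import *
tc=np.array([.055,0,.026]); rd=np.radians
psi=rd(-65); d=-np.array([np.cos(psi),np.sin(psi)])
def go(th,z,v=.05,back=.015):
    p,q=pose_from_lip([*(F-d*back),z],psi,rd(th),-1,0,tc); env.move_linear(p,q,max_speed=v)
th=46
for t in range(50,72,4): 
    try: go(t,.105,.05); th=t
    except env.PlanningError as e: print("plan",t,e);break
env.dwell(.5)
s=env.sense();print(th,s["time"],s["width"],s["contact_force"].round(2),s["joint_pos"].round(2))
for t in range(th-6,-1,-6): go(t,.105 if t>20 else .13,.12)
go(-4,.14,.1)
env.move_linear([.60,-.05,.17],toolq(S(rd(-45),-.05),-1),max_speed=.12)
a=capture("scene");b=capture("top");crop(a,180,60,340,190,5,"s16.png");crop(b,130,120,300,260,4,"t16.png")
s=env.sense();print(th,s["time"],s["width"],s["contact_force"].round(2))
E
```

```text
70 68.65 0.01808807648001789 [ 0.58  0.45 -1.32] [-0.82  0.75  0.01  1.81  1.07  1.47 -1.03]
70 72.875 0.01775654811462723 [ 0.06 -0.05 -1.27]
```

View pics/s16.png

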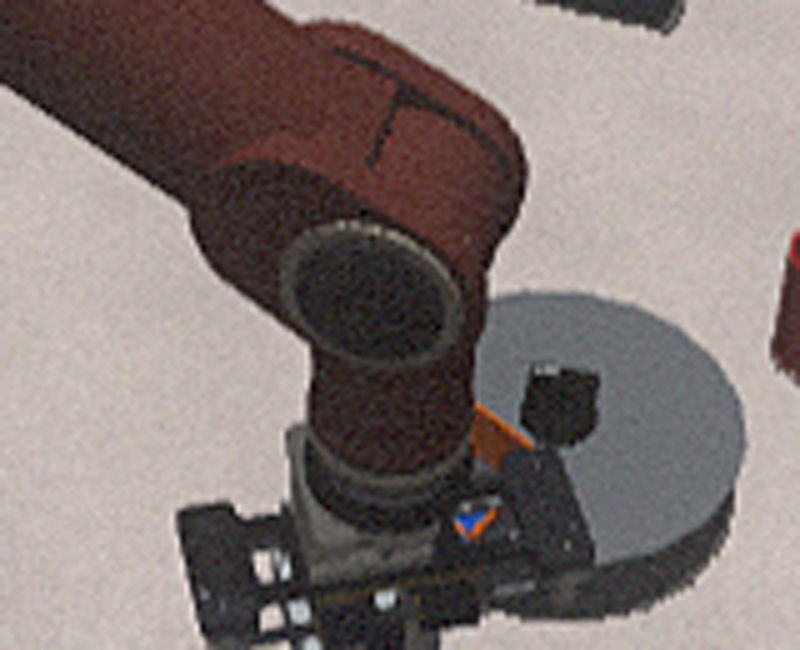

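View pics/t16.png

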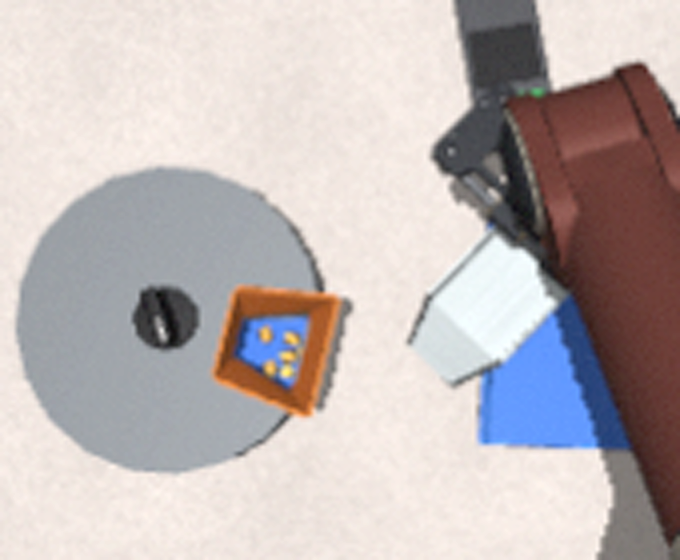

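```bash
python3 - <<'E'
from pour import *
rd=np.radians
env.move_linear([.60,-.18,.16],toolq(S(rd(-20),0),-1),max_speed=.12)
q=toolq(S(0,0),-1)
env.move_linear([.602,-.296,.12],q,max_speed=.12)
env.move_linear([.602,-.296,.05],max_speed=.1)
for z in np.arange(.044,.0305,-.002):
    env.move_linear([.602,-.296,z],max_speed=.03); f=env.sense()["contact_force"][2]; print(round(z,3),round(f,2))
    if f>1.5: break
effector.gripper_to(.05)
env.move_linear([.602,-.296,.15],max_speed=.1)
env.movep([.45,0.0,.3],q0)
a=capture("scene");b=capture("top")
cv2.imwrite("pics/s17.png",cv2.convertScaleAbs(a["pixels"][:,:,::-1],alpha=1.5));cv2.imwrite("pics/t17f.png",b["pixels"][:,:,::-1])
crop(b,322,175,360,230,10,"t17.png");crop(b,130,160,215,240,7,"t18.png")
print(env.sense()["time"])
E
```

```text
0.044 -1.95
0.042 -1.58
0.04 -1.41
0.038 -1.17
0.036 -0.75
0.034 -1.78
0.032 -0.78
81.6833
```

View pics/s17.png

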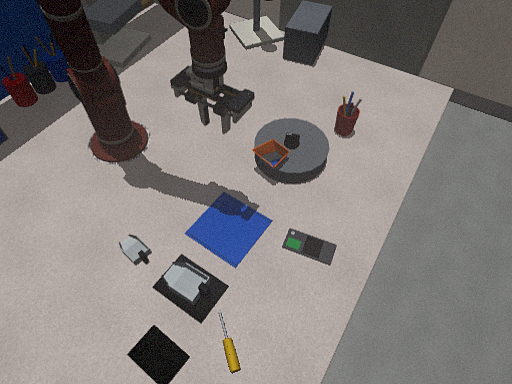

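View pics/t17f.png

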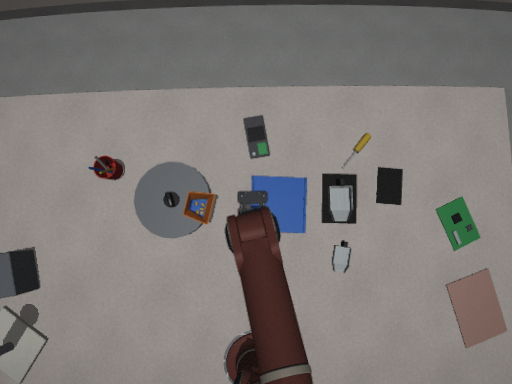

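View pics/t17.png

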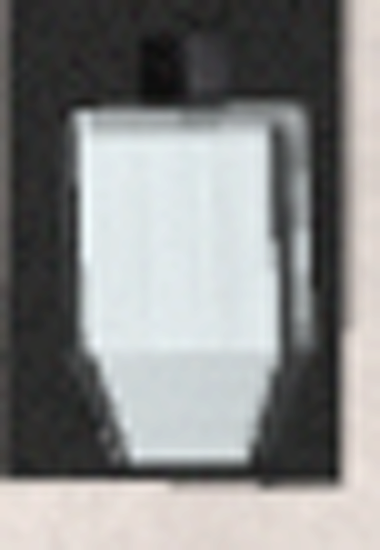

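View pics/t18.png

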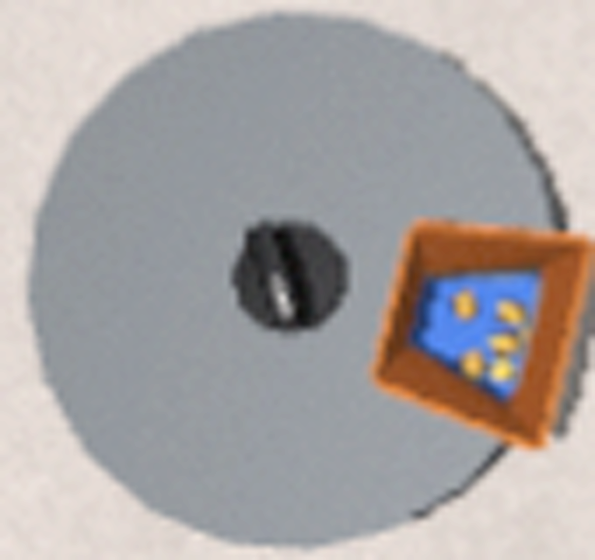

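The scoop stands empty and centred on its pad. The dial hasn't moved and the blue pocket is under the funnel. Only about five standoffs show through the throat, so I'll look for strays and change the viewing angle as far as I can.

```bash
python3 - <<'E'
from pour import *
env.movep([.45,-.25,.35],q0)
for n in("top","scene"):
    c=capture(n); im=c["pixels"].astype(int); r,g,b=im[...,0],im[...,1],im[...,2]
    m=((r-b>25)&(g-b>12)&(r>50)).astype(np.uint8)
    k,l,st,ce=cv2.connectedComponentsWithStats(m)
    print(n,[(ce[i].round(0).tolist(),int(st[i,4])) for i in range(1,k) if st[i,4]>=2])
    if n=="top": crop(c,182,188,218,226,18,"t19.png")
    else: crop(c,250,135,295,170,16,"s19.png")
E
```

```text
top [([362.0, 142.0], 154), ([106.0, 170.0], 39), ([200.0, 206.0], 530), ([196.0, 203.0], 8), ([203.0, 204.0], 7)]
scene [([34.0, 51.0], 4), ([344.0, 99.0], 12), ([344.0, 110.0], 14), ([269.0, 150.0], 239), ([276.0, 149.0], 3), ([278.0, 152.0], 2), ([282.0, 151.0], 2), ([144.0, 169.0], 6), ([231.0, 354.0], 336)]
```

View pics/t19.png

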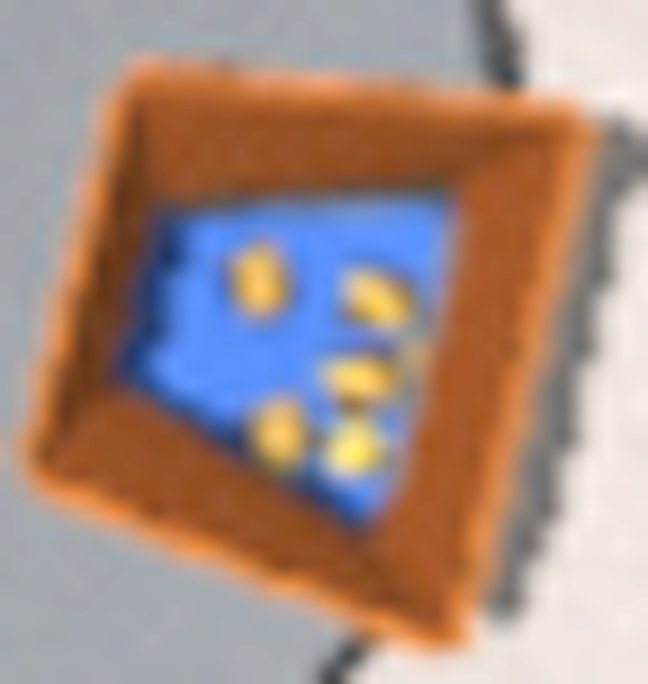

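View pics/s19.png

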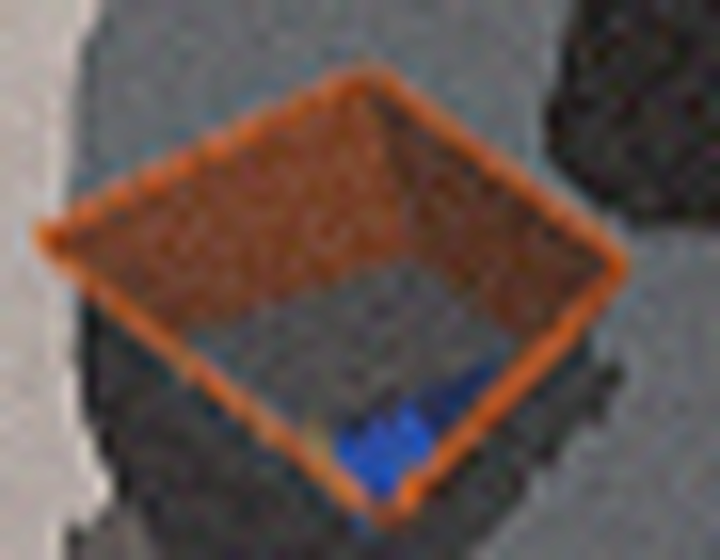

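```bash
python3 - <<'E'
from pour import *
a=capture("scene");print(onplane(a,(144,169),.006)); crop(a,60,90,260,240,4,"s20.png")
# throw-out check: area under/near arm
env.goto_joints([1.169,.615,-.013,1.423,.008,1.103,-.04])
for n in("top","scene"):
    c=capture(n); im=c["pixels"].astype(int); r,g,b=im[...,0],im[...,1],im[...,2]
    m=((r-b>20)&(g-b>10)&(r>45)).astype(np.uint8)
    k,l,st,ce=cv2.connectedComponentsWithStats(m)
    print(n,[(ce[i].round(0).tolist(),int(st[i,4])) for i in range(1,k) if st[i,4]>=2])
    cv2.imwrite(f"pics/{n}21.png",cv2.convertScaleAbs(c["pixels"][:,:,::-1],alpha=1.4))
E
```

```text
[ 0.16452454 -0.05179276  0.006     ]
top [([362.0, 142.0], 159), ([106.0, 170.0], 41), ([200.0, 206.0], 538), ([196.0, 203.0], 8), ([203.0, 204.0], 7)]
scene [([145.0, 0.0], 2), ([142.0, 2.0], 2), ([60.0, 14.0], 2), ([84.0, 30.0], 2), ([344.0, 96.0], 7), ([344.0, 108.0], 26), ([269.0, 150.0], 280), ([278.0, 148.0], 2), ([231.0, 354.0], 343)]
```

View pics/s20.png

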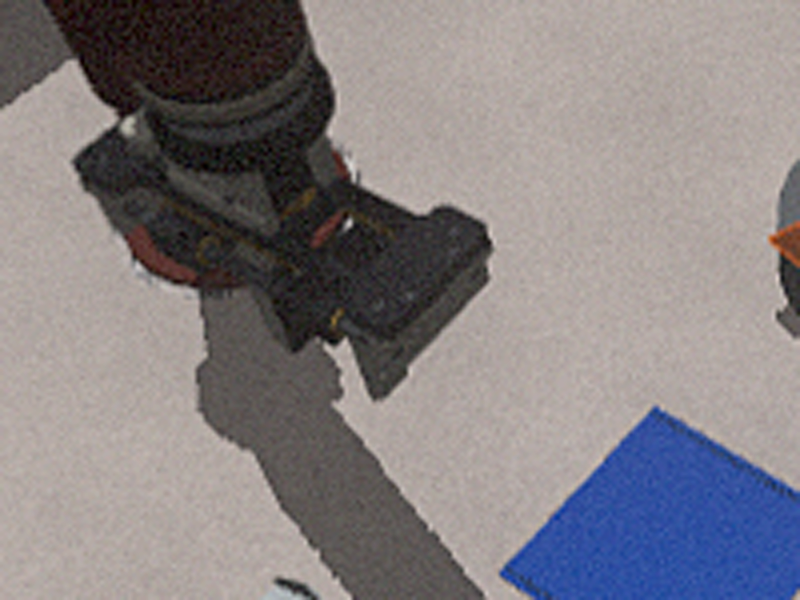

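View pics/top21.png

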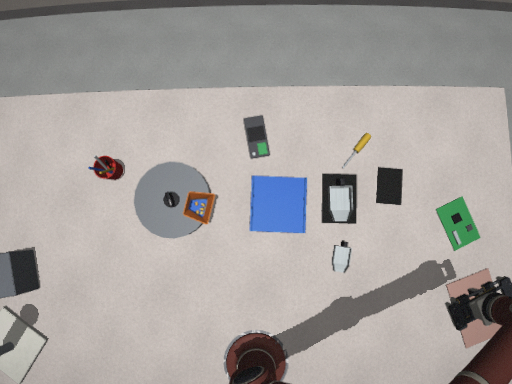

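View pics/scene21.png

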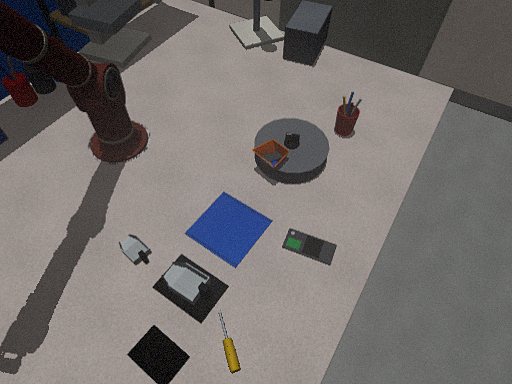

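```bash
python3 - <<'E'
from pour import *
b=capture("top")
f=lambda u,v:(u/10+322-.45,v/10+175-.45)
print("lip",onplane(b,f(190,463),.012),"ramp",onplane(b,f(182,353),.006),"post",onplane(b,f(208,70),.069))
print(env.sense()["time"]); print(env.sign_off())
E
```

```text
lip [ 0.46975999 -0.29891577  0.012     ] ramp [ 0.50728528 -0.29878911  0.006     ] post [ 0.59772354 -0.29706977  0.069     ]
84.575
the job is handed in; nothing more can be done
None
```

I did the whole job in the order given and handed it in at 84.6 s. `env.sign_off()` gives no verdict, so the checks below are my own.

- **Gathering:** there were four standoffs on the mat. I picked each up and dropped it into the larger scoop; a picture before the dial was touched showed all seven in it.
- **Dial:** it reached the anticlockwise end stop after two clicks, confirmed by the rising torque. I then turned it four clicks clockwise. The blue-floored pocket is under the funnel and the pointer was in the same place in later pictures.
- **Pour:** I tipped the scoop up to 70 degrees over the funnel. It came out empty, and the force on the wrist dropped to about the scoop's own weight.
- **Scoop:** it stands on its pad with the floor centre about (0.546, -0.298), against a pad centre of (0.547, -0.296). It looks flat in both views.
- **Left alone:** the phone, screwdriver and pen cup look unmoved.

**Not confirmed:** the top camera shows only five standoffs in the pocket and a sliver of a sixth. The funnel's outer wall hides part of the pocket, so I couldn't see all seven there. A colour search of both final pictures found no brass elsewhere on the table, so I take the hidden ones to be in the pocket.

**Disagreement:** the two cameras differed by up to about 5 mm on some points, so I mostly used values between the two.

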